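# Load two serving boards into a grooved drying rack

## Task

Slide the two wooden paddle boards lying on the log rounds into the empty grooves of the drying rack, the thin one in the narrow lower empty groove and the thick one in the wide top groove. Push each fully home, flat in its groove and against the back stops, with its handle pointing straight out of the front under the rack's bar, and let go. Leave the board already in the rack's bottom groove, the keg, the oil jar and the mallet where they are.

Things in the scene. Friction and masses are not known exactly. Their poses are not given: they have to be found in the camera images.
- thin_center (a point): wooden paddle board, a flat disc 100 mm across and 10 mm thick with a flat straight handle 24 mm wide and equally thick that runs from the disc's rim to 140 mm from the disc's centre. Point: centre of its disc, half-way up (5 mm above the underside). x points away from the handle (the handle runs to -x), z up. Starts lying loose on a log round, about 0.07 kg.
- thin_grip (a point): Point on the thin board's handle, 112 mm from the disc's centre, in mid width and mid thickness: a place to grip the handle across its 24 mm width. Same axes as thin_center.
- thick_center (a point): wooden paddle board, a flat disc 100 mm across and 20 mm thick with a flat straight handle 24 mm wide and equally thick that runs from the disc's rim to 140 mm from the disc's centre. Point: centre of its disc, half-way up (10 mm above the underside). Axes as thin_center. Starts lying loose on the other log round, about 0.15 kg.
- thick_grip (a point): Point on the thick board's handle, 112 mm from the disc's centre, in mid width and mid thickness. Same axes as thick_center.
- rack: fixed wooden drying rack: two slatted upright cheeks, 136 mm over their outsides, 110 mm deep in x, open between; its mouth faces roughly +y. Its height over the table varies. Origin low down, midway between the cheeks; top 225 mm above it. x points from the open mouth to the back (boards are pushed along +x), z up. Three grooves in each cheek, floors 40, 90 and 140 mm over the origin; the bottom one (20 mm high) is taken.
- low_slot (a point): lower empty groove, 18 mm high: where the underside centre of the thin board's disc belongs, on the groove's floor; axes as rack. Rails run from x -50 to +50 mm. All grooves: groove bottoms 108 mm apart, rails 76 mm apart. Two upright round stops at the back stop a disc when its centre is at x = 0.
- high_slot (a point): top groove, 29 mm high: where the underside centre of the thick board's disc belongs, on the groove's floor; axes as rack. Otherwise as low_slot. Handles of loaded boards stand out in front one right above the other, to x = -140 mm; one in the top groove leaves no room to reach one below.
- rack_bar (a point): centre of the bar across the rack's front above the mouth, 79 mm ahead of (-x) and 210 mm above the rack's origin; 38 mm deep in x, 30 mm high, full width, on two arms outside y +-54 mm. A vertical gripper holding a loaded board's handle strikes it; one whose body leans away from the rack by about 40 degrees clears it.
- log_a_top (a point): centre of the top of a fixed dark log round, 84 mm across, its top 50 to 75 mm above the table; one of the two boards lies centred on it, its handle overhanging freely.
- log_b_top (a point): the same, for the other log round.
- stored_center (a point): a third wooden paddle board, a flat disc 100 mm across and 12 mm thick with a flat straight handle 24 mm wide and equally thick that runs from the disc's rim to 140 mm from the disc's centre. Already loaded in the rack's bottom groove, loose. Point: centre of its disc, half-way up; handle to -x. To be left alone.
- keg: small loose wooden keg, 84 mm across, 110 mm tall, standing; origin under its centre. To be left alone.
- oil: loose amber glass oil jar, 60 mm across, 140 mm tall, standing; origin under its centre. To be left alone.
- mallet: loose wooden mallet about 250 mm long lying on the table beyond the logs; x runs along its handle. To be left alone.
Things that resemble listed ones, but are neither listed nor needed, are in the scene too. What is shaped like the part that bears thick_center but green, grey or purple is not meant.

How it is judged (in metres and radians):
At the end, for the whole second after the job is handed in: Thin board in the lower empty groove and thick board in the top groove: each disc's centre within 8 mm (6 mm beyond) of home along the groove, 8 mm sideways and 4 mm in height, tilted under 0.08 rad, handle within 0.3 rad of straight out, at rest (x of thin_center in the frame of low_slot between -0.008 and 0.006 m and y of thin_center in the frame of low_slot between -0.008 and 0.008 m and z of thin_center in the frame of low_slot between 0.001 and 0.009 m and angle between the x axis of thin_center and the x axis of low_slot, either way round below 0.3 rad and angle between each of thin_center, thick_center's own z axis and vertical below 0.08 rad and linear speed of each of thin, thick below 0.02 m/s and x of thick_center in the frame of high_slot between -0.008 and 0.006 m and y of thick_center in the frame of high_slot between -0.008 and 0.008 m and z of thick_center in the frame of high_slot between 0.006 and 0.014 m and angle between the x axis of thick_center and the x axis of high_slot, either way round below 0.3 rad); the robot touches nothing.
It fails at once if the stored board is shifted more than 15 mm (distance of stored_center from where it was at the start of the episode above 0.015 m).
It fails at once if the keg is shifted more than 30 mm (distance of keg from where it was at the start of the episode above 0.03 m).
It fails at once if the oil jar is shifted more than 30 mm (distance of oil from where it was at the start of the episode above 0.03 m).
It fails at once if the mallet is shifted more than 30 mm (distance of mallet from where it was at the start of the episode above 0.03 m).
It also fails if it takes over 64 s, if anything falls off the work surface, if the arm or the gripper's body presses on something with over 40 N, if the wrist force passes 120 N, or if a joint passes its speed limit or range.

## Robot

A 6-joint arm with a two-finger parallel gripper is mounted at the origin on the work surface. World frame = base frame: x ahead of the robot, y to its left, z up, the work surface at z = 0. Lengths are in m, angles in degrees, forces in N, time in s.
With the tool pointing down it reaches from about 0.4 to 0.825 m from the base axis. Payload 7 kg.
Tool frame: the origin (TCP) lies on the centre line of the jaws, within the pads' length; the fingertips stand 19 mm ahead of it and the grasp point (between the pads) is the TCP; z points along the fingers, y is the line along which they close (so a half turn about z gives the same grasp; the last joint's range is limited). The gripper opens to 88 mm and grips with 3 to 60 N. Pads are 19 mm wide; open, the fingers measure 130 mm over their backs; the gripper's body (78 mm by 193 mm) begins 47 mm behind the grasp point.
Start: joints at [84.975, 20.546, 0.682, 0, -70.136, -16.507], TCP at [0.248, 0.628, 0.21] pointing down, gripper open.
Joint ranges: [-176.03, 176.03], [-82.01, 121.73], [-58.28, 71.71], [-173.87, 95.51], [-174.79, -0.11], [-173.66, 173.66]. Speed limits (degrees/s): [136.94, 136.94, 172.46, 180, 180, 180].

## Interface

Orientations are given as [roll, pitch, yaw] about the fixed x, y, z axes, in that order (R = Rz(yaw) Ry(pitch) Rx(roll)).
In Python, from plant import get_state, capture, close_job gives the robot as it stands.
- The arm moves only by the tool apply_moves, never from a script. Its argument "targets" is a list of rows, each a list of 7 numbers: the opening, from 0 (shut) to 1 (fully open), then the shift along the tool's x, y, z normalised to -1 to 1, where 1 is 1000 mm, then the turn, a rotation vector about the tool's x, y, z normalised to -1 to 1, where 1 is 90 degrees. In form: [[claw, tx, ty, tz, ax, ay, az], ...]. A call has 1 to 20 rows; each row shifts and turns the commanded pose from where the row before left it, along the tool's axes as they then stand; what a row does not reach is not made up. A row lasts 1/12 s, in which the tool goes at most 41.7 mm and 7.16 degrees, less where a joint would pass 70% of its speed; a pose out of reach is approached as far as the arm can. A call with a number of a shift or a turn outside -1 to 1 is refused whole. A call with a gripper value outside its range is refused whole. The fingers move at their own pace and stop on an object; "newtons" is the grip in N (left out, the last holds). Time passes only in rows, so rows that do not move let the fingers close. It gives the time, the measured TCP pose, the force, the opening and the grip force at its end, in the units of the state.
- get_state(): the state, without advancing time (a new reading comes with each control period).
- capture(name): name is "side" or "top" or "wrist"; returns a dict with "frame" (384x512x3 uint8, red, green, blue), "range_z" (384x512 float32, m along the optical axis (not along the pixel's ray), 0 where there is no reading), "camera_matrix" (3x3 intrinsics, pixels), "T" (4x4, takes a point from camera to world coordinates). Camera axes: x right, y down, z forward; pixel columns grow to the right and rows downward; lengths in m; the calibration is good to about 2 mm. A picture is of the moment at which its call begins.
- close_job(): hands the job in; it is judged then, once.
The state is a dict: "time_s": time; "joints": joint angles; "qd": joint speeds; "joint_torque": joint torques, N m; "tcp_pos": TCP position; "eef_rot": TCP orientation; "contact_force": force on the tool from outside, world axes, zero at the start; "moment": the same for the moment, N m; "gripper_width": finger opening in m; "gripper_force": force on a finger pad.
Only numpy, scipy, OpenCV 4.12 (cv2) and the standard library are available. Lean on these libraries where they do the work, as an engineer would, in place of code of your own. Each camera call takes 0.05 s, during which the arm holds its last target. There are 200 camera calls.

## Working session

There is one attempt and no reset: what is moved stays moved. The work goes in short steps, Python scripts to look and compute and a tool call to move; the robot and the scene stay as the last step left them, time stands still between calls to the robot, and variables do not carry over. Pictures are saved under pics/ and viewed, at most 10 in all, crops included, and the job is handed in when it is done.

Besides the shell and the picture viewer there is one more tool, called after "Request:" by a JSON object that holds its "fn" and its "kwargs". apply_moves: Moves the arm, as the interface text tells. Scaled input: -1 to 1 covers 1000 mm each way for a shift and 90 degrees each way for a turn. Its arguments: {"type":"object","properties":{"targets":{"type":"array","items":{"type":"array","items":{"type":"number"}}},"newtons":{"type":"number"}},"required":["targets"]}

```bash
ls; mkdir -p pics
cat > h.py <<'E'
import numpy as np,cv2,pickle
from plant import get_state,capture,close_job
def snap(n,tag):
    c=capture(n);cv2.imwrite(f'pics/{tag}.png',c['frame'][:,:,::-1]);pickle.dump(c,open(f'{tag}.pkl','wb'));return c
def cloud(c):
    K=c['camera_matrix'];z=c['range_z'];v,u=np.indices(z.shape)
    p=np.stack([(u-K[0,2])/K[0,0]*z,(v-K[1,2])/K[1,1]*z,z],-1)
    return p@c['T'][:3,:3].T+c['T'][:3,3]
E
python3 - <<'E'
from h import *
a=snap('top','t0');b=snap('side','s0')
cv2.imwrite('pics/ts0.png',np.hstack([a['frame'],b['frame']])[:,:,::-1])
for c in (a,b): print(c['camera_matrix'].round(1).tolist(),c['T'].round(3).tolist())
print(get_state())
E
```

```text
pics
[[390.5, 0.0, 256.7], [0.0, 390.5, 191.2], [0.0, 0.0, 1.0]] [[0.009, -0.997, 0.072, 0.409], [-1.0, -0.009, 0.002, -0.009], [-0.002, -0.073, -0.997, 1.164], [0.0, 0.0, 0.0, 1.0]]
[[423.1, 0.0, 256.6], [0.0, 423.1, 193.9], [0.0, 0.0, 1.0]] [[1.0, 0.014, 0.012, 0.469], [0.003, -0.778, 0.629, -0.721], [0.018, -0.628, -0.778, 1.026], [0.0, 0.0, 0.0, 1.0]]
{'time_s': 0.1, 'joints': array([ 8.49764443e+01,  2.05842392e+01,  6.42040500e-01, -1.79267036e-02,
       -7.01359155e+01, -1.65080130e+01]), 'qd': array([-0.12815904, -0.03724844,  0.11354331,  0.04050041, -0.07107321,
       -0.02084445]), 'joint_torque': array([-4.31723483e-04, -5.84161699e+01,  2.93751490e+01,  7.01565027e+00,
        1.01857900e-02, -4.37059907e-05]), 'tcp_pos': array([0.24758092, 0.62748658, 0.20917362]), 'eef_rot': array([ 1.79920316e+02, -6.03921781e-03, -2.15376673e+01]), 'contact_force': array([ 0.1075494 , -0.29008177,  0.20449565]), 'moment': array([-0.02228542, -0.00996737, -0.01888148]), 'gripper_force': 0.0, 'gripper_width': 0.0874996318107818}
```

View pics/t0.png

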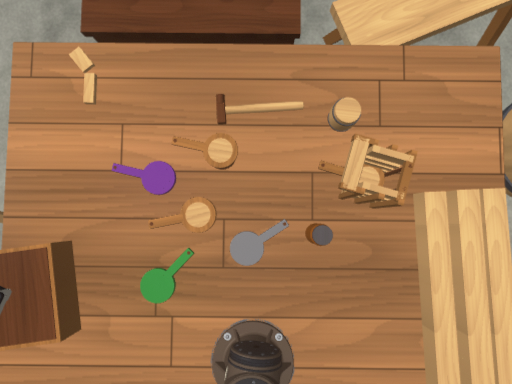

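View pics/s0.png

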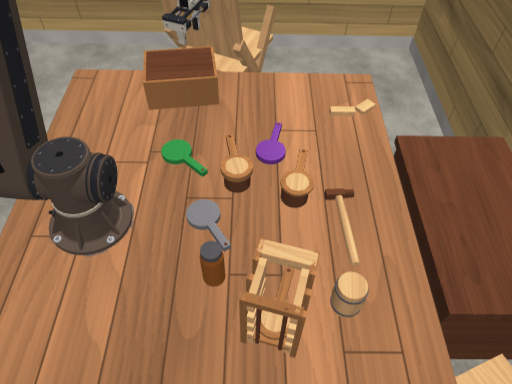

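Candidates (top view): wood boards on logs at (221,151) and (199,214). Look-alikes: purple (158,178), grey (247,248) and green (158,286), all the wrong colour, plus the stored board in the rack at (370,178), which is to be left alone. I choose the two wood ones. Next I measure their thickness and the rack.

Run:
```python
from h import *
T=pickle.load(open('t0.pkl','rb'));S=pickle.load(open('s0.pkl','rb'))
pt=cloud(T);ps=cloud(S)
for name,(u,v),(us,vs) in (('A',(221,151),(297,183)),('B',(199,214),(236,168))):
    for cam,P,(x,y) in (('top',pt,(u,v)),('side',ps,(us,vs))):
        z=np.median(P[y-4:y+5,x-4:x+5,2]);c=np.median(P[y-4:y+5,x-4:x+5,:2],axis=(0,1))
        m=(abs(P[...,2]-z)<.006)
        for _ in range(12):
            d=np.linalg.norm(P[...,:2]-c,axis=-1);k=m&(d<.056);c=P[k][:,:2].mean(0)
            h=m&(d>.07)&(d<.15);a=P[h][:,:2].mean(0)-c
            # exclude handle sector, mirrored too
            e=a/np.linalg.norm(a);w=P[...,:2]-c;k=m&(d<.056)&(abs(w@e)<.05);c=P[k][:,:2].mean(0)
        print(name,cam,'z',z.round(4),P[k][:,2].std().round(4),'c',c.round(4),'hdl dir',np.degrees(np.arctan2(a[1],a[0])).round(1),'maxlen',d[h].max().round(3),h.sum())
        if cam=='side':
            n=(d<.06)&(P[...,2]<z-.002)&(P[...,2]>.01)&(abs(P[...,0]-c[0])<.02)
            q=np.c_[P[n][:,2],d[n]]*1000;q=q[np.argsort(-q[:,0])]
            for lo in range(0,40,2):
                s=q[(z*1000-q[:,0]>=lo)&(z*1000-q[:,0]<lo+2)]
                if len(s):print('  dz',lo,'r',s[:,1].mean().round(1),len(s),end=';')
            print()
# rack
for cam,P in(('top',pt),('side',ps)):
    m=(P[...,2]>.2)&(P[...,0]>.3)&(P[...,0]<.75)&(P[...,1]<-.15)&(P[...,1]>-.55)
    q=P[m];print(cam,'rack zmax',np.percentile(q[:,2],[50,90,99]).round(4),q.min(0).round(3),q.max(0).round(3))
for n,(u0,u1,v0,v1) in (('t0',(300,430,90,260)),('s0',(190,380,230,360))):
    im=cv2.imread(f'pics/{n}.png')[v0:v1,u0:u1];im=cv2.resize(im,None,fx=3,fy=3,interpolation=cv2.INTER_CUBIC)
    cv2.imwrite(f'pics/{n}c.png',im)
a=cv2.imread('pics/t0c.png');b=cv2.imread('pics/s0c.png')
a=cv2.resize(a,(int(a.shape[1]*390/a.shape[0]),390));b=cv2.resize(b,(int(b.shape[1]*390/b.shape[0]),390))
s=cv2.resize(cv2.imread('pics/s0.png')[125:215,200:330],(798-0,552))
ab=np.hstack([a,b]);cv2.imwrite('pics/rackc.png',ab);cv2.imwrite('pics/boards.png',s);print(ab.shape)
```

```text
A top z 0.0756 0.002 c [0.6027 0.0989] hdl dir 94.0 maxlen 0.15 255
A side z 0.0761 0.0019 c [0.6026 0.0949] hdl dir 95.1 maxlen 0.15 160
  dz 2 r 32.9 63;  dz 4 r 36.2 10;  dz 6 r 42.1 5;  dz 8 r 44.7 2;  dz 18 r 40.2 2;  dz 20 r 37.1 4;  dz 22 r 37.6 3;  dz 24 r 36.2 4;  dz 26 r 37.4 8;  dz 28 r 36.3 5;  dz 30 r 36.1 7;  dz 32 r 37.4 6;  dz 34 r 37.4 7;  dz 36 r 35.4 2;  dz 38 r 36.0 7;
B top z 0.0786 0.002 c [0.4213 0.1576] hdl dir 89.8 maxlen 0.15 249
B side z 0.0793 0.002 c [0.4212 0.154 ] hdl dir 89.1 maxlen 0.15 142
  dz 2 r 29.2 56;  dz 4 r 34.4 10;  dz 6 r 44.6 8;  dz 8 r 45.0 4;  dz 10 r 46.5 9;  dz 12 r 46.2 6;  dz 14 r 45.9 4;  dz 16 r 46.5 6;  dz 18 r 46.1 4;  dz 20 r 44.3 1;  dz 22 r 43.3 1;  dz 26 r 40.8 2;  dz 28 r 40.4 4;  dz 30 r 41.0 4;  dz 32 r 38.9 6;  dz 34 r 38.4 4;  dz 36 r 39.4 7;  dz 38 r 39.5 5;
top rack zmax [0.2372 0.2396 0.2414] [ 0.445 -0.39   0.2  ] [ 0.617 -0.204  0.243]
side rack zmax [0.2376 0.2398 0.2413] [ 0.446 -0.391  0.2  ] [ 0.616 -0.204  0.243]
(390, 868, 3)
```

View pics/rackc.png

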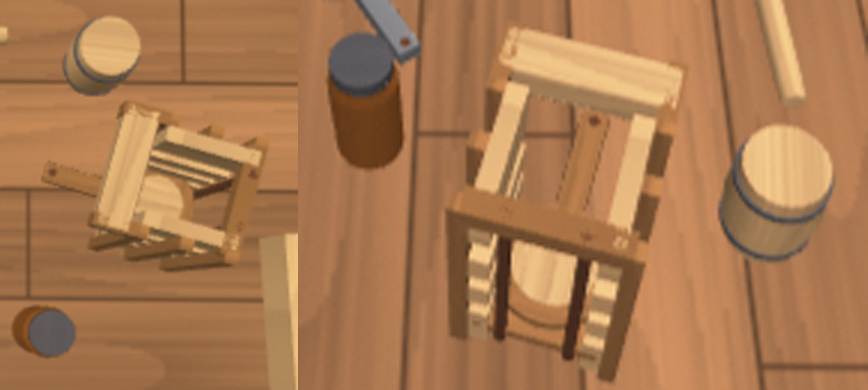

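View pics/boards.png

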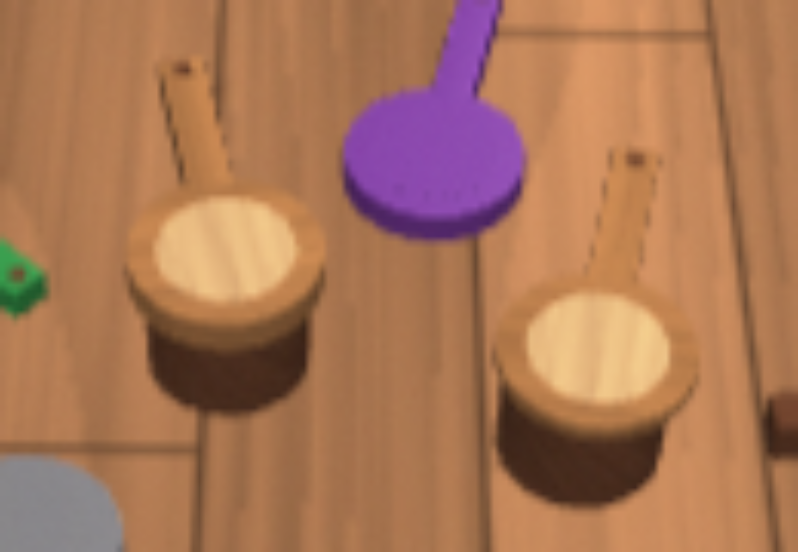

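The left board, B (side px 236,168), has the wide rim, so it is thick. The right one, A (297,183), is thin. In the rack crop the bar and mouth face the boards, the stored board lies at the bottom, and the keg and oil jar stand on either side. Next I refine the handles, the rack pose and the obstacles.

```bash
cat > m.py <<'E'
from h import *
def board(P,seed,zt):
    z=P[...,2];m=((abs(z-zt)<.007)).astype(np.uint8)
    n,l=cv2.connectedComponents(m);k=l==l[seed[1],seed[0]];q=P[k][:,:2]
    c=q.mean(0)
    for _ in range(20):
        d=np.linalg.norm(q-c,axis=1);hd=q[d>.065];a=hd.mean(0)-c;e=a/np.linalg.norm(a);w=q-c
        s=w@e;kk=(d<.058)&(abs(s)<.045);c=q[kk].mean(0)
    vx,vy,x0,y0=cv2.fitLine(hd.astype(np.float32),cv2.DIST_L2,0,.01,.01).ravel()
    f=np.array([vx,vy]);f*=np.sign(f@e)
    return c,np.degrees(np.arctan2(e[1],e[0])),np.degrees(np.arctan2(f[1],f[0])),((q-c)@e).max(),((q-c)@e).min(),hd.mean(0)
E
python3 - <<'E'
from m import *
T=pickle.load(open('t0.pkl','rb'));S=pickle.load(open('s0.pkl','rb'))
pt=cloud(T);ps=cloud(S)
for n,s,s2,z in(('thinA',(221,151),(297,183),.0758),('thickB',(199,214),(236,168),.079)):
    for P,x in((pt,s),(ps,s2)): print(n,[np.round(i,4) for i in board(P,x,z)])
print('table z',np.median(pt[230:300,60:130,2]),np.median(ps[100:130,110:130,2]))
for cam,P in(('top',pt),('side',ps)):
    z=P[...,2];m=(z>.229)&(P[...,0]>.4)&(P[...,0]<.7)&(P[...,1]<-.15)&(P[...,1]>-.5)
    q=P[m];f=lambda k:cv2.minAreaRect((q[k][:,:2]*1000).astype(np.float32))
    print(cam,'all',f(q[:,2]>0),np.median(q[:,2]),'n',len(q))
    (c,wh,an)=f(q[:,2]>0)
    ax=cv2.boxPoints((c,wh,an));print(ax.round(0).tolist())
    # objects
    for nm,(x0,x1,y0,y1,zz) in {'keg':(.62,.8,-.36,-.17,.095),'oil':(.3,.44,-.28,-.1,.11)}.items():
        k=(z>zz)&(z<.16)&(P[...,0]>x0)&(P[...,0]<x1)&(P[...,1]>y0)&(P[...,1]<y1)
        if k.sum():r=P[k];print(nm,r.min(0).round(3),r.max(0).round(3),r.mean(0).round(3))
# stored board handle via top
k=(abs(pt[...,2]-.065)<.012)&(pt[...,0]>.45)&(pt[...,0]<.65)&(pt[...,1]<-.13)&(pt[...,1]>-.22)
print('stored handle',pt[k].mean(0),pt[k].min(0),pt[k].max(0))
E
```

```text
thinA [array([0.6026, 0.0983]), np.float64(78.2486), np.float32(78.3733), np.float64(0.1404), np.float64(-0.0494), array([0.6234, 0.1986])]
thinA [array([0.6022, 0.0928]), np.float64(78.6372), np.float32(77.764), np.float64(0.1484), np.float64(-0.0466), array([0.6227, 0.1951])]
thickB [array([0.4215, 0.157 ]), np.float64(101.6182), np.float32(101.9698), np.float64(0.1409), np.float64(-0.0489), array([0.4009, 0.2573])]
thickB [array([0.4218, 0.1508]), np.float64(101.5579), np.float32(101.2442), np.float64(0.1494), np.float64(-0.0454), array([0.4009, 0.253 ])]
table z 0.00020368342009680074 0.000802264657615348
top all ((531.7655029296875, -297.36260986328125), (156.08990478515625, 136.79251098632812), 74.28996276855469) 0.23766488227020988 n 2160
[[445.0, -354.0], [576.0, -391.0], [619.0, -241.0], [487.0, -204.0]]
keg [ 0.672 -0.289  0.095] [ 0.749 -0.214  0.115] [ 0.709 -0.252  0.108]
oil [ 0.343 -0.204  0.11 ] [ 0.399 -0.15   0.145] [ 0.371 -0.176  0.136]
side all ((532.2897338867188, -297.22320556640625), (157.76095581054688, 135.84567260742188), 74.31407165527344) 0.23807358494666953 n 2639
[[446.0, -355.0], [576.0, -392.0], [619.0, -240.0], [488.0, -203.0]]
keg [ 0.673 -0.293  0.095] [ 0.748 -0.218  0.115] [ 0.711 -0.259  0.109]
oil [ 0.343 -0.209  0.11 ] [ 0.4   -0.151  0.146] [ 0.372 -0.186  0.134]
stored handle [ 0.56081279 -0.20113647  0.06453149] [ 0.54533525 -0.21964712  0.05414658] [ 0.57746025 -0.18012272  0.06934827]
```

```bash
cat > p.py <<'E'
from h import *
from scipy.spatial.transform import Rotation as Ro
XR=np.array([-.2726,-.9621,0]);O=np.array([.5265,-.3165,.0128])
LEAN=42
def ori(inw,lean=LEAN):  # inw: angle deg of board +x
    a=np.radians(inw);x=np.array([np.cos(a),np.sin(a),0]);z=np.array([0,0,-1.]);y=np.cross(z,x)
    return Ro.from_matrix(np.c_[x,y,z])*Ro.from_rotvec([0,np.radians(lean),0])
YR=np.cross([0,0,1],XR)
def rk(x,y,z): return O+XR*x+YR*y+np.array([0,0,z])
def plan(p0,R0,p1,R1,name=''):
    rv=(R0.inv()*R1).as_rotvec(degrees=True);n=max(1,int(np.ceil(np.linalg.norm(rv)/7)))
    t=R1.inv().apply(np.array(p1)-p0);m=max(1,int(np.ceil(np.linalg.norm(t)/.04)))
    t0=R0.inv().apply(np.array(p1)-p0)
    print(name,'ROT rows',n,(rv/90/n).round(4),'| SHIFT after rot: rows',m,(t/m).round(4),'| SHIFT before rot',(t0/m).round(4))
def now():
    s=get_state();return s['tcp_pos'],Ro.from_euler('xyz',s['eef_rot'],degrees=True)
E
python3 - <<'E'
from p import *
p,R=now()
g=np.array([.6258,.2106,.0708])
plan(p,R,g+[0,0,.18],ori(258.3),'to above thin')
plan(g+[0,0,.18],ori(258.3),g,ori(258.3),'down')
print(O-.115*XR, np.degrees(np.arctan2(XR[1],XR[0])))
E
```

```text
to above thin ROT rows 13 [-0.025   0.0297  0.0652] | SHIFT after rot: rows 15 [ 0.0183 -0.0303  0.0127] | SHIFT before rot [ 0.0337  0.0166 -0.0027]
down ROT rows 1 [0. 0. 0.] | SHIFT after rot: rows 5 [-0.0241 -0.      0.0268] | SHIFT before rot [-0.0241 -0.      0.0268]
[ 0.557849  -0.2058585  0.0128   ] -105.81946958378505
```

Request:
{"fn": "apply_moves", "kwargs": {"targets": [[0.6,0.0337,0.0166,-0.0027,0,0,0],[0.6,0.0337,0.0166,-0.0027,0,0,0],[0.6,0.0337,0.0166,-0.0027,0,0,0],[0.6,0.0337,0.0166,-0.0027,0,0,0],[0.6,0.0337,0.0166,-0.0027,0,0,0],[0.6,0.0337,0.0166,-0.0027,0,0,0],[0.6,0.0337,0.0166,-0.0027,0,0,0],[0.6,0.0337,0.0166,-0.0027,0,0,0],[0.6,0.0337,0.0166,-0.0027,0,0,0],[0.6,0.0337,0.0166,-0.0027,0,0,0],[0.6,0.0337,0.0166,-0.0027,0,0,0],[0.6,0.0337,0.0166,-0.0027,0,0,0],[0.6,0.0337,0.0166,-0.0027,0,0,0],[0.6,0.0337,0.0166,-0.0027,0,0,0],[0.6,0.0337,0.0166,-0.0027,0,0,0],[0.6,0,0,0,0,0,0]], "newtons": 40}}

```text
time_s: 1.43
tcp_pos: [0.6297, 0.2059, 0.2499]
eef_rot: [179.9, -0.0, -21.8]
contact_force: [-0.5, 1.4, 1.1]
gripper_width: 0.0529
gripper_force: 0.0
```

Request:
{"fn": "apply_moves", "kwargs": {"targets": [[0.6,0,0,0,-0.025,0.0297,0.0652],[0.6,0,0,0,-0.025,0.0297,0.0652],[0.6,0,0,0,-0.025,0.0297,0.0652],[0.6,0,0,0,-0.025,0.0297,0.0652],[0.6,0,0,0,-0.025,0.0297,0.0652],[0.6,0,0,0,-0.025,0.0297,0.0652],[0.6,0,0,0,-0.025,0.0297,0.0652],[0.6,0,0,0,-0.025,0.0297,0.0652],[0.6,0,0,0,-0.025,0.0297,0.0652],[0.6,0,0,0,-0.025,0.0297,0.0652],[0.6,0,0,0,-0.025,0.0297,0.0652],[0.6,0,0,0,-0.025,0.0297,0.0652],[0.6,0,0,0,-0.025,0.0297,0.0652],[0.6,0,0,0,0,0,0],[0.6,0,0,0,0,0,0]]}}

```text
time_s: 2.68
tcp_pos: [0.6267, 0.2109, 0.2482]
eef_rot: [179.8, -42.1, -101.4]
contact_force: [0.0, 0.0, -0.4]
gripper_width: 0.0527
gripper_force: 0.0
```

Run:
```python
from p import *
s=get_state();print(s['joints'].round(1),s['time_s'],s['contact_force'])
p,R=now();g=np.array([.6258,.2106,.0708]);print(p,R.as_matrix().round(3))
plan(p,R,g+[0,0,.05],ori(258.3));plan(g+[0,0,.05],ori(258.3),g,ori(258.3))
c=snap('wrist','w1');print(c['T'].round(3).tolist())
P=cloud(c);m=((abs(P[...,2]-.0757)<.006)&(c['range_z']>0)).astype(np.uint8)
from m import board
n,l,st,_=cv2.connectedComponentsWithStats(m);i=1+st[1:,4].argmax();v,u=np.argwhere(l==i)[0];print(st[i])
print([np.round(k,4) for k in board(P,(u,v),.0757)])
```

```text
[  47.1   36.8   11.1   20.6 -101.3  -61.4] 2.6833 [ 0.04484342  0.00474436 -0.4233608 ]
[0.62669904 0.21091613 0.24816245] [[-0.147 -0.98  -0.137]
 [-0.728  0.201 -0.656]
 [ 0.67   0.003 -0.743]]
 ROT rows 1 [ 0.0007 -0.0006  0.0022] | SHIFT after rot: rows 4 [-0.0212  0.0002  0.0237] | SHIFT before rot [-0.0212  0.0001  0.0237]
 ROT rows 1 [0. 0. 0.] | SHIFT after rot: rows 2 [-0.0167 -0.      0.0186] | SHIFT before rot [-0.0167 -0.      0.0186]
[[-0.98, 0.178, -0.093, 0.641], [0.201, 0.876, -0.439, 0.274], [0.003, -0.449, -0.894, 0.426], [0.0, 0.0, 0.0, 1.0]]
[ 219  158   76   92 4587]
[array([0.6059, 0.104 ]), np.float64(78.4581), np.float32(-11.3324), np.float64(0.0747), np.float64(-0.0546), array([0.6198, 0.1724])]
```

View pics/w1.png

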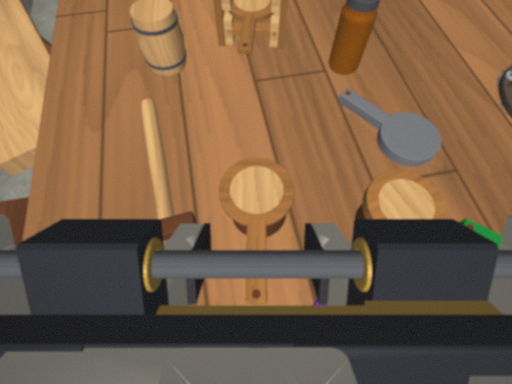

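The wrist view shows the thin board at (255,190), with its handle centred between the jaws. I go down and grip.

Request:
{"fn": "apply_moves", "kwargs": {"targets": [[0.6,-0.0212,0.0002,0.0237,0,0,0.002],[0.6,-0.0212,0.0002,0.0237,0,0,0],[0.6,-0.0212,0.0002,0.0237,0,0,0],[0.6,-0.0212,0.0002,0.0237,0,0,0],[0.6,-0.0167,0,0.0186,0,0,0],[0.6,-0.0167,0,0.0186,0,0,0],[0.6,0,0,0,0,0,0],[0.6,0,0,0,0,0,0]]}}

```text
time_s: 3.4
tcp_pos: [0.6257, 0.2101, 0.0739]
eef_rot: [-179.9, -42.0, -101.8]
contact_force: [1.1, -0.2, 1.6]
gripper_width: 0.0526
gripper_force: 0.0
```

Request:
{"fn": "apply_moves", "kwargs": {"targets": [[0,0,0,0,0,0,0],[0,0,0,0,0,0,0],[0,0,0,0,0,0,0],[0,0,0,0,0,0,0],[0,0,0,0,0,0,0],[0,0,0,0,0,0,0]]}}

```text
time_s: 3.9
tcp_pos: [0.6261, 0.2107, 0.0738]
eef_rot: [-179.8, -41.9, -101.9]
contact_force: [-0.9, -0.8, 0.1]
gripper_width: 0.0178
gripper_force: 0.0
```

Run:
```python
from p import *
p,R=now();print(p,R.as_euler('xyz',True))
plan(p,R,p+[0,0,.15],R,'lift')
R1=ori(-105.82);s=p+[0,0,.15]
# disc centre to rack x -210 -> TCP -325
a=rk(-.325,0,.095+.09);plan(s,R,a,R1,'to front, high')
```

```text
[0.62611807 0.2106506  0.07375875] [-179.82884491  -41.90249173 -101.91819534]
lift ROT rows 1 [0. 0. 0.] | SHIFT after rot: rows 4 [ 0.025  -0.0001 -0.0279] | SHIFT before rot [ 0.025  -0.0001 -0.0279]
to front, high ROT rows 1 [-0.0309  0.0011  0.0322] | SHIFT after rot: rows 6 [ 0.023  -0.008   0.0266] | SHIFT before rot [ 0.0234 -0.0055  0.0268]
```

The width of 17.8 mm is below the handle's 24 mm, so I look before going on.

Run:
```python
from p import *
s=get_state();print(s['gripper_width'],s['gripper_force'])
c=snap('wrist','w2');d=snap('side','s2')
a=c['frame'];b=cv2.resize(d['frame'][90:210,200:360],(512,384))
cv2.imwrite('pics/ws2.png',cv2.resize(np.vstack([a,b]),(450,600))[:,:,::-1])
for zt in(.0758,):
    from m import board
    print([np.round(i,4) for i in board(cloud(d),(297,183),zt)])
```

```text
0.017825111808193538 0.0
[array([0.6024, 0.0932]), np.float64(78.5846), np.float32(78.7426), np.float64(0.143), np.float64(-0.0455), array([0.6228, 0.1939])]
```

View pics/ws2.png

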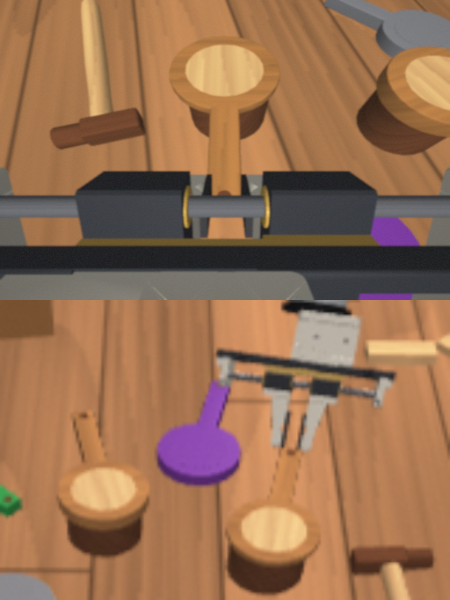

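Request:
{"fn": "apply_moves", "kwargs": {"targets": [[0,0,0,0,0,0,0],[0,0,0,0,0,0,0],[0,0,0,0,0,0,0],[0,0,0,0,0,0,0]]}}

```text
time_s: 4.33
tcp_pos: [0.626, 0.2105, 0.0732]
eef_rot: [-179.9, -42.0, -101.9]
contact_force: [-0.2, -0.2, -0.0]
gripper_width: 0.0002
gripper_force: 0.0
```

Run:
```python
from p import *
s=get_state();print(s['gripper_width'],s['gripper_force'])
c=snap('wrist','w3');d=snap('side','s3')
a=c['frame'][190:320,150:350];b=d['frame'][110:190,260:340]
cv2.imwrite('pics/ws3.png',np.hstack([cv2.resize(a,(460,300),interpolation=2),cv2.resize(b,(300,300),interpolation=2)])[:,:,::-1])
P=cloud(d);m=(abs(P[...,0]-.626)<.12)&(abs(P[...,1]-.2)<.05)
# handle heights & finger lateral
h=np.array([np.cos(np.radians(78.3)),np.sin(np.radians(78.3))]);n=np.array([h[1],-h[0]])
for nm in('s3','t3'):
    Q=P if nm=='s3' else cloud(snap('top','t3'))
    w=Q[...,:2]-[.6025,.098];s=w@h;t=w@n
    for lo in range(60,150,10):
        k=(s>lo/1e3)&(s<lo/1e3+.01)&(abs(t)<.05)&(Q[...,2]>.03)&(Q[...,2]<.1)
        if k.sum():print(nm,lo,'t',(t[k].min()*1e3).round(),(t[k].max()*1e3).round(),'z',(np.median(Q[k][:,2])*1e3).round(1),k.sum())
```

```text
0.00023474317893577032 0.0
s3 60 t -12.0 10.0 z 75.8 15
s3 70 t -11.0 12.0 z 75.8 23
s3 80 t -11.0 10.0 z 75.6 17
s3 90 t -11.0 12.0 z 75.4 15
s3 100 t -11.0 11.0 z 74.5 16
s3 110 t -16.0 12.0 z 75.6 22
s3 120 t -17.0 14.0 z 92.1 44
s3 130 t -14.0 10.0 z 76.7 15
s3 140 t 2.0 2.0 z 99.7 1
t3 60 t -11.0 13.0 z 74.0 30
t3 70 t -11.0 12.0 z 74.3 32
t3 80 t -11.0 13.0 z 74.8 31
t3 90 t -11.0 12.0 z 74.8 32
t3 100 t -11.0 12.0 z 74.1 30
t3 110 t -11.0 13.0 z 75.0 31
t3 120 t -17.0 16.0 z 94.6 43
t3 130 t -17.0 -5.0 z 92.3 3
t3 140 t -5.0 -5.0 z 95.4 1
```

View pics/ws3.png

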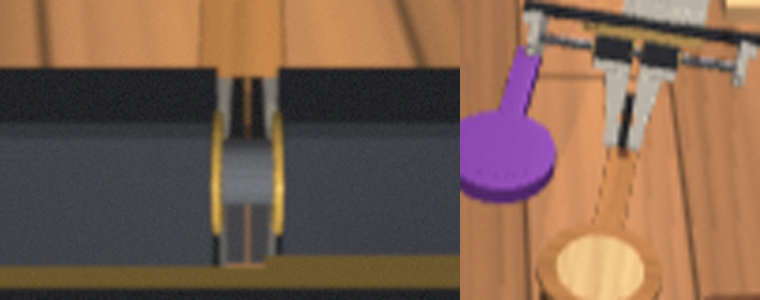

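The fingers closed above the handle. I measure where the fingertips really are in the tool frame.

Run:
```python
from p import *
p,R=now();print(p)
for nm in('s3','t3','w3'):
    c=pickle.load(open(nm+'.pkl','rb'));P=cloud(c).reshape(-1,3);f=c['frame'].reshape(-1,3).astype(int)
    q=R.inv().apply(P-p)*1e3;sat=f.max(1)-f.min(1)
    k=(abs(q[:,0])<25)&(abs(q[:,1])<30)&(q[:,2]>-60)&(q[:,2]<40)&(sat<40)&(c['range_z'].ravel()>0)
    r=q[k];print(nm,k.sum(),'min',r.min(0).round(),'max',r.max(0).round())
    for lo in range(-60,40,8):
        u=r[(r[:,2]>=lo)&(r[:,2]<lo+8)]
        if len(u):print('  z',lo,len(u),'x',u[:,0].min().round(),u[:,0].max().round(),'y',u[:,1].min().round(),u[:,1].max().round())
```

```text
[0.62597914 0.21052236 0.07324519]
s3 136 min [ -6. -18. -60.] max [ 16.  19. -18.]
  z -60 32 x 2.0 15.0 y -18.0 19.0
  z -52 29 x -6.0 15.0 y -17.0 18.0
  z -44 21 x 5.0 12.0 y -15.0 17.0
  z -36 27 x 4.0 13.0 y -14.0 15.0
  z -28 22 x 3.0 16.0 y -14.0 16.0
  z -20 5 x 2.0 12.0 y -9.0 13.0
t3 157 min [ -5. -18. -60.] max [ 14.  20. -19.]
  z -60 38 x 6.0 13.0 y -18.0 20.0
  z -52 31 x 6.0 14.0 y -16.0 18.0
  z -44 32 x -1.0 14.0 y -15.0 18.0
  z -36 29 x -5.0 12.0 y -15.0 15.0
  z -28 25 x 6.0 12.0 y -15.0 14.0
  z -20 2 x 5.0 10.0 y 0.0 3.0
w3 558 min [ -9.  -7. -54.] max [11.  6. -6.]
  z -60 4 x 10.0 11.0 y -5.0 4.0
  z -52 101 x 9.0 11.0 y -5.0 4.0
  z -44 153 x 4.0 11.0 y -7.0 6.0
  z -36 163 x 5.0 11.0 y -7.0 6.0
  z -28 114 x 8.0 11.0 y -7.0 6.0
  z -20 14 x -9.0 9.0 y -4.0 2.0
  z -12 9 x -9.0 -2.0 y -1.0 -0.0
```

The true fingertips are about 19 mm behind the reported TCP, so the true grasp point is about 37 mm back along the tool z. I open up and advance along the tool axis.

Request:
{"fn": "apply_moves", "kwargs": {"targets": [[0.6,0,0,0,0,0,0],[0.6,0,0,0,0,0,0],[0.6,0,0,0,0,0,0],[0.6,0,0,0,0,0,0],[0.6,0,0,0,0,0,0],[0.6,0,0,0,0,0,0],[0.6,0,0,0,0,0,0],[0.6,0,0,0,0,0,0],[0.6,0,0,0.013,0,0,0],[0.6,0,0,0.013,0,0,0],[0.6,-0.001,0,0.013,0,0,0],[0.6,0,0,0,0,0,0],[0.6,0,0,0,0,0,0]]}}

```text
time_s: 5.57
tcp_pos: [0.6207, 0.1853, 0.0436]
eef_rot: [-179.9, -42.0, -101.9]
contact_force: [0.1, 0.8, 1.1]
gripper_width: 0.0525
gripper_force: 0.0
```

Request:
{"fn": "apply_moves", "kwargs": {"targets": [[0,0,0,0,0,0,0],[0,0,0,0,0,0,0],[0,0,0,0,0,0,0],[0,0,0,0,0,0,0],[0,0,0,0,0,0,0],[0,0,0,0,0,0,0],[0,0,0,0,0,0,0],[0,0,0,0,0,0,0]]}}

```text
time_s: 6.23
tcp_pos: [0.621, 0.1859, 0.0437]
eef_rot: [-179.8, -41.9, -101.9]
contact_force: [0.9, 0.5, 0.7]
gripper_width: 0.0236
gripper_force: 39.9
```

```bash
cat >> p.py <<'E'
TZ=.037
def tnow():
    p,R=now();return p-TZ*R.apply([0,0,1]),R
E
python3 - <<'E'
from p import *
p,R=tnow();print(p,R.as_euler('xyz',True))
plan(p,R,p+[0,0,.15],R,'lift')
E
```

```text
[0.62598911 0.21015624 0.07126209] [-179.83597572  -41.92372646 -101.90636755]
lift ROT rows 1 [0. 0. 0.] | SHIFT after rot: rows 4 [ 0.0251 -0.0001 -0.0279] | SHIFT before rot [ 0.0251 -0.0001 -0.0279]
```

Request:
{"fn": "apply_moves", "kwargs": {"targets": [[0,0.0251,0,-0.0279,0,0,0],[0,0.0251,0,-0.0279,0,0,0],[0,0.0251,0,-0.0279,0,0,0],[0,0.0251,0,-0.0279,0,0,0],[0,0,0,0,0,0,0],[0,0,0,0,0,0,0],[0,0,0,0,0,0,0]]}}

```text
time_s: 6.82
tcp_pos: [0.6202, 0.1856, 0.1934]
eef_rot: [-179.9, -41.9, -101.9]
contact_force: [-1.6, 0.1, -1.6]
gripper_width: 0.0234
gripper_force: 39.9
```

```bash
cat >> p.py <<'E'
def held(c,th,half):
    """board in hand from a camera cloud: c = disc centre (mid), axis, tilt, in tool frame; fits plane to points near expected top"""
    p,R=tnow();P=cloud(c);q=R.inv().apply((P.reshape(-1,3)-p));Rl=Ro.from_rotvec([0,np.radians(LEAN),0])
    b=Rl.apply(q).reshape(P.shape)  # board-like axes: x inward, y, z DOWN
    m=((abs(b[...,2]+half)<.02)&(b[...,0]>.05)&(b[...,0]<.2)&(abs(b[...,1])<.07)&(c['range_z']>0))
    r=b[m]
    for _ in range(8):
        A=np.c_[r[:,:2],np.ones(len(r))];co=np.linalg.lstsq(A,r[:,2],rcond=None)[0]
        a=b[m];e=a[:,2]-np.c_[a[:,:2],np.ones(len(a))]@co;r=a[abs(e)<.004]
    d=r[r[:,0]>.07]
    cx,cy=d[:,0].max()+d[:,0].min(),0
    y0,y1=np.percentile(d[:,1],[.5,99.5]);s=r[(r[:,0]>.05)&(r[:,0]<.062)]
    return dict(n=len(r),slope=co[:2],ztop_at_115=co[0]*.115+co[2],yc=(y0+y1)/2,yw=y1-y0,xmax=r[:,0].max(),hy=s[:,1].mean() if len(s) else None)
E
python3 - <<'E'
from p import *
for n in('top','side','wrist'): print(n,held(snap(n,n[0]+'4'),.010,.005))
p,R=tnow();R1=ori(-105.82);a=rk(-.325,0,.095+.09)
z=lambda R:TZ*R.apply([0,0,1])
print(p);plan(p+z(R),R,a+z(R1),R1,'front');b=rk(-.325,0,.095);plan(a,R1,b,R1,'down')
E
```

```text
top {'n': 1329, 'slope': array([ 0.00133301, -0.0020377 ]), 'ztop_at_115': np.float64(-0.004346064506836523), 'yc': np.float64(0.00042910281905298234), 'yw': np.float64(0.09550781672635003), 'xmax': np.float64(0.16323911200448066), 'hy': np.float64(0.0006999854945002928)}
side {'n': 803, 'slope': array([ 0.00763866, -0.00210182]), 'ztop_at_115': np.float64(-0.004463762642108521), 'yc': np.float64(0.0008652070583748638), 'yw': np.float64(0.09505103030030901), 'xmax': np.float64(0.16647832449417177), 'hy': np.float64(0.0009989321716380535)}
wrist {'n': 14135, 'slope': array([-0.00255788, -0.00153857]), 'ztop_at_115': np.float64(-0.004554265733650798), 'yc': np.float64(-0.001406665301050842), 'yw': np.float64(0.09438576350342825), 'xmax': np.float64(0.16423847058600063), 'hy': np.float64(-0.0009156074132083221)}
[0.62511176 0.20952139 0.21967302]
front ROT rows 1 [-0.0298 -0.0007  0.033 ] | SHIFT after rot: rows 6 [ 0.0233 -0.0078  0.0259] | SHIFT before rot [ 0.0236 -0.0054  0.0262]
down ROT rows 1 [0. 0. 0.] | SHIFT after rot: rows 3 [-0.0201  0.      0.0223] | SHIFT before rot [-0.0201  0.      0.0223]
```

Request:
{"fn": "apply_moves", "kwargs": {"targets": [[0,0,0,0,-0.0298,0,0.033],[0,0.0233,-0.0078,0.0259,0,0,0],[0,0.0233,-0.0078,0.0259,0,0,0],[0,0.0233,-0.0078,0.0259,0,0,0],[0,0.0233,-0.0078,0.0259,0,0,0],[0,0.0233,-0.0078,0.0259,0,0,0],[0,0.0233,-0.0078,0.0259,0,0,0],[0,-0.0195,0,0.0216,0,0,0],[0,-0.0195,0,0.0216,0,0,0],[0,-0.0195,0,0.0216,0,0,0],[0,0,0,0,0,0,0],[0,0,0,0,0,0,0]]}}

```text
time_s: 7.97
tcp_pos: [0.6082, -0.0277, 0.0831]
eef_rot: [179.9, -42.2, -105.7]
contact_force: [-0.3, 0.3, -0.2]
gripper_width: 0.0235
gripper_force: 39.9
```

```bash
cat >> p.py <<'E'
def inrack():
    p,R=tnow();d=p-O;return np.array([d@XR,d@YR,d[2]]).round(4),(ori(-105.82).inv()*R).as_rotvec(degrees=True).round(2)
def rplan(x,y,z,step=.04):
    p,R=tnow();R1=ori(-105.82);zz=lambda R:TZ*R.apply([0,0,1])
    plan(p+zz(R),R,rk(x,y,z)+zz(R1),R1)
E
python3 - <<'E'
from p import *
print(inrack(),get_state()['joints'].round(0))
for n in('top','side','wrist'): print(n,held(snap(n,n[0]+'5'),.010,.005))
rplan(-.17,0,.098)
E
```

```text
(array([-3.25e-01, -1.00e-04,  9.77e-02]), array([-0.07,  0.16, -0.07])) [ 32.  35. -18.  28. -73. -65.]
top {'n': 1044, 'slope': array([-0.00157712,  0.00226743]), 'ztop_at_115': np.float64(-0.002493509849576684), 'yc': np.float64(0.0014694946279583919), 'yw': np.float64(0.09529939811457641), 'xmax': np.float64(0.1643702675062267), 'hy': np.float64(0.001583871109832062)}
side {'n': 947, 'slope': array([-0.00152081, -0.005589  ]), 'ztop_at_115': np.float64(-0.003753908279972666), 'yc': np.float64(0.00029231817988168915), 'yw': np.float64(0.09586411186122373), 'xmax': np.float64(0.15587208643991843), 'hy': np.float64(0.0003107549922906043)}
wrist {'n': 14163, 'slope': array([-0.00407478, -0.00280126]), 'ztop_at_115': np.float64(-0.0042510286951301345), 'yc': np.float64(-0.001325573000625909), 'yw': np.float64(0.09437852581507297), 'xmax': np.float64(0.16465278047184462), 'hy': np.float64(-0.0007773724680648565)}
 ROT rows 1 [-0.0019  0.0013 -0.0009] | SHIFT after rot: rows 4 [0.0287 0.0003 0.0267] | SHIFT before rot [0.0288 0.0004 0.0266]
```

Request:
{"fn": "apply_moves", "kwargs": {"targets": [[0,0.0013,0,-0.0015,0,0.001,0],[0,0.0144,0.0002,0.0133,0,0,0],[0,0.0144,0.0002,0.0133,0,0,0],[0,0.0144,0.0002,0.0133,0,0,0],[0,0.0144,0.0002,0.0133,0,0,0],[0,0.0144,0,0.0133,0,0,0],[0,0.0144,0,0.0133,0,0,0],[0,0.0144,0,0.0133,0,0,0],[0,0.0144,0,0.0133,0,0,0],[0,0,0,0,0,0,0],[0,0,0,0,0,0,0]]}}

```text
time_s: 9.03
tcp_pos: [0.5658, -0.1781, 0.0858]
eef_rot: [-179.7, -42.0, -106.1]
contact_force: [1.3, 0.3, -0.7]
gripper_width: 0.0238
gripper_force: 39.9
```

Run:
```python
from p import *
print(inrack(),get_state()['contact_force'])
c=snap('wrist','w6');d=snap('side','s6')
cv2.imwrite('pics/ws6.png',np.hstack([cv2.resize(c['frame'],(400,300)),cv2.resize(d['frame'][200:360,200:380],(400,300))])[:,:,::-1])
rplan(-.115,0,.1)
```

```text
(array([-1.686e-01,  1.000e-04,  1.005e-01]), array([ 0.11, -0.03,  0.18])) [ 1.25519307  0.28052258 -0.70325026]
 ROT rows 1 [-0.002   0.0004 -0.0012] | SHIFT after rot: rows 2 [0.0204 0.0003 0.0184] | SHIFT before rot [0.0204 0.0003 0.0184]
```

View pics/ws6.png

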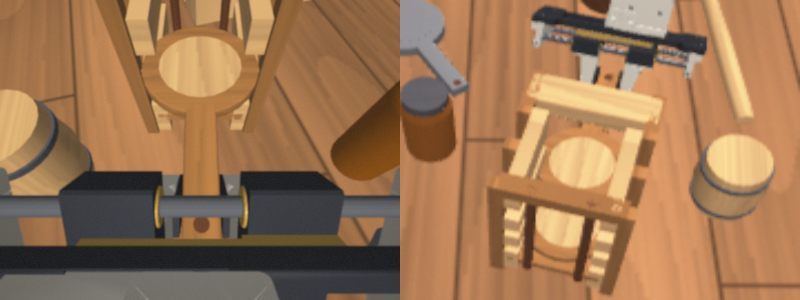

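The disc is entering centred between the cheeks (wrist view 200,65). I push on, slowly at the end.

Request:
{"fn": "apply_moves", "kwargs": {"targets": [[0,0.0097,0.0001,0.009,0,0,-0.001],[0,0.0097,0.0001,0.009,0,0,0],[0,0.0097,0.0001,0.009,0,0,0],[0,0.0075,0,0.0067,0,0,0],[0,0,0,0,0,0,0],[0,0,0,0,0,0,0]]}}

```text
time_s: 9.63
tcp_pos: [0.5513, -0.2264, 0.0839]
eef_rot: [-180.0, -42.0, -105.8]
contact_force: [1.4, -0.0, -0.4]
gripper_width: 0.0236
gripper_force: 39.9
```

Run:
```python
from p import *
f=get_state()['contact_force'];print(inrack(),f,f@XR)
for n in('top','side'): print(n,held(snap(n,n[0]+'7'),.010,.005))
```

```text
(array([-0.1183, -0.0007,  0.0986]), array([0.02, 0.04, 0.02])) [ 1.39800255 -0.01788806 -0.4338915 ] -0.363885397993481
top {'n': 551, 'slope': array([ 0.00847715, -0.0038544 ]), 'ztop_at_115': np.float64(-0.003939658830664192), 'yc': np.float64(0.014423594839498014), 'yw': np.float64(0.10690347619619278), 'xmax': np.float64(0.17383723539080334), 'hy': None}
side {'n': 755, 'slope': array([ 0.00333093, -0.00890891]), 'ztop_at_115': np.float64(-0.004314662937122778), 'yc': np.float64(-0.00041553809757706797), 'yw': np.float64(0.12163214046580123), 'xmax': np.float64(0.17763536968996593), 'hy': np.float64(0.0005149740606156306)}
```

Request:
{"fn": "apply_moves", "kwargs": {"targets": [[0,0.0011,0,0.001,0,0,0],[0,0.0011,0,0.001,0,0,0],[0,0.0011,0,0.001,0,0,0],[0,0,0,0,0,0,0],[0,0,0,0,0,0,0]]}}

```text
time_s: 10.15
tcp_pos: [0.5507, -0.2296, 0.0838]
eef_rot: [-180.0, -42.0, -105.8]
contact_force: [0.3, 0.2, -0.2]
gripper_width: 0.0239
gripper_force: 39.9
```

Request:
{"fn": "apply_moves", "kwargs": {"targets": [[0,0.0011,0,0.001,0,0,0],[0,0.0011,0,0.001,0,0,0],[0,0,0,0,0,0,0],[0,0,0,0,0,0,0]]}}

```text
time_s: 10.48
tcp_pos: [0.5499, -0.2325, 0.0838]
eef_rot: [-180.0, -42.0, -105.8]
contact_force: [0.8, 0.3, -0.6]
gripper_width: 0.0238
gripper_force: 39.9
```

Run:
```python
from p import *
f=get_state()['contact_force'];print(inrack(),f,f@XR)
```

```text
(array([-0.1119, -0.0005,  0.0985]), array([ 0.07,  0.03, -0.03])) [ 0.7775971   0.28772873 -0.58610021] -0.48879678338472776
```

Request:
{"fn": "apply_moves", "kwargs": {"targets": [[0,0.0011,0,0.001,0,0,0],[0,0.0011,0,0.001,0,0,0],[0,0,0,0,0,0,0],[0,0,0,0,0,0,0]]}}

```text
time_s: 10.82
tcp_pos: [0.551, -0.2335, 0.0835]
eef_rot: [-179.8, -41.8, -105.8]
contact_force: [0.2, 12.5, 0.7]
gripper_width: 0.0236
gripper_force: 40.0
```

Request:
{"fn": "apply_moves", "kwargs": {"targets": [[0,0.0011,0,0.001,0,0,0],[0,0,0,0,0,0,0],[0,0,0,0,0,0,0]]}}

```text
time_s: 11.07
tcp_pos: [0.5516, -0.2338, 0.0834]
eef_rot: [-179.7, -41.7, -105.8]
contact_force: [1.0, 18.8, 0.5]
gripper_width: 0.0233
gripper_force: 40.1
```

Run:
```python
from p import *
f=get_state()['contact_force'];print(inrack(),f,f@XR)
c=snap('side','s8');w=snap('wrist','w8')
cv2.imwrite('pics/ws8.png',np.hstack([cv2.resize(w['frame'],(400,300)),cv2.resize(c['frame'][220:350,230:330],(350,455))[:300] if 0 else cv2.resize(c['frame'][235:345,235:325],(245,300))])[:,:,::-1])
P=cloud(c);d=P-O;x=d@XR;y=d@YR;z=d[...,2]
k=(abs(z-.103)<.006)&(abs(y)<.06)&(x>-.06)&(x<.08);a=np.c_[x[k],y[k],z[k]]
print(len(a),np.percentile(a,[1,50,99],axis=0).round(4))
K=(abs(y)<.03)&(z>.093)&(z<.112)&(x>.02)&(x<.08);a=np.c_[x[K],y[K],z[K]];print('rear edge',a[:,0].max(),a[a[:,0]>.04][:, :].round(3)[::3].tolist())
```

```text
(array([-0.111 ,  0.0014,  0.0982]), array([ 0.38, -0.26, -0.05])) [ 0.95661987 18.78244511  0.53535715] -18.331365016119776
754 [[-0.0583 -0.0536  0.0978]
 [ 0.0181  0.0002  0.1026]
 [ 0.0574  0.0369  0.1071]]
rear edge 0.055238215440178755 [[0.043, -0.022, 0.104], [0.044, -0.021, 0.101], [0.044, -0.015, 0.105], [0.04, -0.008, 0.102], [0.046, -0.021, 0.101], [0.045, -0.014, 0.104], [0.041, -0.006, 0.101], [0.04, 0.001, 0.102], [0.047, -0.023, 0.096], [0.048, -0.016, 0.103], [0.045, -0.009, 0.102], [0.044, -0.003, 0.104], [0.042, 0.003, 0.102], [0.04, 0.012, 0.104], [0.054, -0.025, 0.106], [0.049, -0.018, 0.099], [0.047, -0.011, 0.1], [0.047, -0.004, 0.103], [0.045, 0.002, 0.103], [0.042, 0.008, 0.101], [0.04, 0.014, 0.101], [0.054, -0.025, 0.1], [0.05, -0.013, 0.099], [0.049, -0.006, 0.101], [0.048, 0.0, 0.102], [0.046, 0.007, 0.103], [0.044, 0.013, 0.103], [0.042, 0.019, 0.103], [0.051, -0.012, 0.096], [0.052, -0.005, 0.103], [0.05, 0.001, 0.103], [0.048, 0.007, 0.103], [0.046, 0.014, 0.103], [0.044, 0.02, 0.102], [0.052, -0.005, 0.098], [0.052, 0.001, 0.103], [0.051, 0.008, 0.104], [0.047, 0.014, 0.101], [0.046, 0.02, 0.102], [0.053, 0.002, 0.099], [0.052, 0.008, 0.101], [0.051, 0.015, 0.103], [0.048, 0.021, 0.101], [0.05, 0.011, 0.094], [0.049, 0.017, 0.094], [0.051, 0.024, 0.104], [0.054, 0.029, 0.11], [0.054, 0.029, 0.106], [0.053, 0.029, 0.098]]
```

Home against the stops, with 18 N felt. I relieve, lower, and release.

Request:
{"fn": "apply_moves", "kwargs": {"targets": [[0,-0.0017,0,-0.0015,0,0,0],[0,-0.0012,0,0.0012,0,0,0],[0,0,0,0,0,0,0],[0,0,0,0,0,0,0]]}}

```text
time_s: 11.5
tcp_pos: [0.5509, -0.2335, 0.0821]
eef_rot: [-179.8, -41.9, -105.8]
contact_force: [1.4, 8.3, 1.1]
gripper_width: 0.0237
gripper_force: 40.0
```

Request:
{"fn": "apply_moves", "kwargs": {"targets": [[0.55,0,0,0,0,0,0],[0.55,0,0,0,0,0,0],[0.55,0,0,0,0,0,0],[0.55,0,0,0,0,0,0],[0.55,0,0,0,0,0,0],[0.55,0,0,-0.02,0,0,0],[0.55,0,0,-0.035,0,0,0],[0.55,0,0,-0.04,0,0,0],[0.55,0,0,-0.04,0,0,0],[0.55,0,0,-0.04,0,0,0],[0.55,0,0,0,0,0,0],[0.55,0,0,0,0,0,0]]}}

```text
time_s: 12.5
tcp_pos: [0.5824, -0.12, 0.2135]
eef_rot: [-179.7, -41.9, -105.8]
contact_force: [-0.7, -0.6, -1.5]
gripper_width: 0.0482
gripper_force: 0.0
```

```bash
cat >> p.py <<'E'
def inslot(c,ztop,th):
    P=cloud(c);d=P-O;x=d@XR;y=d@YR;z=d[...,2];v=c['range_z']>0
    k=v&(abs(z-ztop)<.006)&(x<-.085)&(x>-.15)&(abs(y)<.06);h=np.c_[x[k],y[k],z[k]]
    if len(h)>5:
        f=np.polyfit(h[:,0],h[:,1],1);print(' handle n',len(h),'tip x',np.percentile(h[:,0],1).round(4),'y@-115',np.polyval(f,-.115).round(4),'slope',f[0].round(3),'z',np.median(h[:,2]).round(4))
    k=v&(abs(z-ztop)<.006)&(x<.045)&(x>-.05)&(abs(y)<.036);h=np.c_[x[k],y[k],z[k]]
    A=np.linalg.lstsq(np.c_[h[:,:2],np.ones(len(h))],h[:,2],rcond=None)[0];print(' disc n',len(h),'plane',A.round(4))
E
python3 - <<'E'
from p import *
s=get_state();print(inrack(),s['contact_force'],s['joints'].round(0),s['time_s'])
for n in('top','side','wrist'): print(n);inslot(snap(n,n[0]+'9'),.1,.01)
g=np.array([.3982,.2686,.069]);p,R=now();R1=ori(281.7);z=TZ*R1.apply([0,0,1])
up=p+[0,0,.0];b=g+[0,0,.15]+z
plan(p,R,b,R1,'above thick');plan(b,R1,g+z,R1,'down')
E
```

```text
(array([-2.290e-01,  1.000e-04,  2.282e-01]), array([ 0.27, -0.11,  0.  ])) [-0.68112685 -0.60212957 -1.54025291] [ 26.  23. -19.  31. -79. -56.] 12.5
top
 handle n 177 tip x -0.1376 y@-115 -0.0012 slope 0.003 z 0.0995
 disc n 546 plane [-0.0007 -0.0058  0.1005]
side
 handle n 103 tip x -0.1125 y@-115 -0.0001 slope 0.006 z 0.1003
 disc n 592 plane [0.0086 0.001  0.1009]
wrist
 handle n 1051 tip x -0.1379 y@-115 0.0008 slope 0.011 z 0.1003
 disc n 1739 plane [0.0399 0.0009 0.1016]
above thick ROT rows 4 [ 0.0513 -0.0002 -0.0566] | SHIFT after rot: rows 11 [-0.0279  0.009  -0.0227] | SHIFT before rot [-0.0218  0.0245 -0.0172]
down ROT rows 1 [0. 0. 0.] | SHIFT after rot: rows 4 [-0.0251  0.      0.0279] | SHIFT before rot [-0.0251  0.      0.0279]
```

Thin board seated: top at 100 mm, tip at −138 mm, slope about 0. Now the thick one.

Request:
{"fn": "apply_moves", "kwargs": {"targets": [[0.6,0,0,0,0.0513,0,-0.0566],[0.6,0,0,0,0.0513,0,-0.0566],[0.6,0,0,0,0.0513,0,-0.0566],[0.6,0,0,0,0.0513,0,-0.0566],[0.6,-0.0279,0.009,-0.0227,0,0,0],[0.6,-0.0279,0.009,-0.0227,0,0,0],[0.6,-0.0279,0.009,-0.0227,0,0,0],[0.6,-0.0279,0.009,-0.0227,0,0,0],[0.6,-0.0279,0.009,-0.0227,0,0,0],[0.6,-0.0279,0.009,-0.0227,0,0,0],[0.6,-0.0279,0.009,-0.0227,0,0,0],[0.6,-0.0279,0.009,-0.0227,0,0,0],[0.6,-0.0279,0.009,-0.0227,0,0,0],[0.6,-0.0279,0.009,-0.0227,0,0,0],[0.6,-0.0279,0.009,-0.0227,0,0,0],[0.6,0,0,0,0,0,0],[0.6,0,0,0,0,0,0]]}}

```text
time_s: 14.07
tcp_pos: [0.4032, 0.2454, 0.1906]
eef_rot: [-180.0, -42.2, -78.2]
contact_force: [0.2, -0.6, 0.4]
gripper_width: 0.0525
gripper_force: 0.0
```

Run:
```python
from p import *
from m import board
s=get_state();print(s['joints'].round(0),s['tcp_pos'])
g=np.array([.3982,.2692,.069]);p,R=now();R1=ori(281.7);z=TZ*R1.apply([0,0,1])
plan(p,R,g+z,R1,'down');print(R.as_euler('xyz',True))
c=snap('top','t10');print([np.round(i,4) for i in board(cloud(c),(199,214),.079)])
```

```text
[ 73.  21. -24.  19. -84. -69.] [0.40322015 0.24543121 0.19057476]
down ROT rows 1 [-0.0012 -0.0021  0.0009] | SHIFT after rot: rows 4 [-0.0249  0.      0.0278] | SHIFT before rot [-0.0249  0.      0.0277]
[-179.96527162  -42.18654419  -78.19279438]
[array([0.4214, 0.1571]), np.float64(101.6909), np.float32(101.6076), np.float64(0.1401), np.float64(-0.0493), array([0.4007, 0.2573])]
```

Request:
{"fn": "apply_moves", "kwargs": {"targets": [[0.6,-0.0249,0,0.0278,0,-0.002,0],[0.6,-0.0249,0,0.0278,0,0,0],[0.6,-0.0249,0,0.0278,0,0,0],[0.6,-0.0249,0,0.0278,0,0,0],[0.6,0,0,0,0,0,0],[0.6,0,0,0,0,0,0]]}}

```text
time_s: 14.62
tcp_pos: [0.404, 0.2421, 0.0423]
eef_rot: [179.9, -42.2, -78.3]
contact_force: [1.0, -0.3, 0.9]
gripper_width: 0.0524
gripper_force: 0.0
```

Request:
{"fn": "apply_moves", "kwargs": {"targets": [[0,0,0,0,0,0,0],[0,0,0,0,0,0,0],[0,0,0,0,0,0,0],[0,0,0,0,0,0,0],[0,0,0,0,0,0,0],[0,0,0,0,0,0,0],[0,0,0,0,0,0,0],[0,0,0,0,0,0,0]], "newtons": 50}}

```text
time_s: 15.28
tcp_pos: [0.4041, 0.2454, 0.0429]
eef_rot: [-179.8, -41.9, -78.3]
contact_force: [-1.8, 2.5, 5.2]
gripper_width: 0.0235
gripper_force: 50.0
```

Request:
{"fn": "apply_moves", "kwargs": {"targets": [[0,0.0251,0,-0.0279,0,0,0],[0,0.0251,0,-0.0279,0,0,0],[0,0.0251,0,-0.0279,0,0,0],[0,0.0251,0,-0.0279,0,0,0],[0,0.0168,0,-0.0186,0,0,0],[0,0,0,0,0,0,0],[0,0,0,0,0,0,0]]}}

```text
time_s: 15.87
tcp_pos: [0.4036, 0.2449, 0.218]
eef_rot: [-179.8, -41.7, -78.4]
contact_force: [-0.5, 0.8, -1.7]
gripper_width: 0.0233
gripper_force: 50.0
```

Run:
```python
from p import *
for n in('top','side','wrist'): print(n,held(snap(n,n[0]+'11'),.02,.01))
p,R=tnow();R1=ori(-105.82);a=rk(-.325,0,.18)
z=lambda R:TZ*R.apply([0,0,1])
print(p);plan(p+z(R),R,a+z(R1),R1,'front')
```

```text
top {'n': 1465, 'slope': array([0.00120167, 0.00225256]), 'ztop_at_115': np.float64(-0.008017269058245444), 'yc': np.float64(0.00017909473010940466), 'yw': np.float64(0.09476600196416685), 'xmax': np.float64(0.16333226590731176), 'hy': np.float64(-0.00010035008939172171)}
side {'n': 752, 'slope': array([ 0.00331711, -0.00182714]), 'ztop_at_115': np.float64(-0.008146864628450571), 'yc': np.float64(0.0010518132702390416), 'yw': np.float64(0.09563151323122615), 'xmax': np.float64(0.16604083731884675), 'hy': np.float64(0.0014533638298380926)}
wrist {'n': 14521, 'slope': array([-0.00333755, -0.0014961 ]), 'ztop_at_115': np.float64(-0.008157866760435612), 'yc': np.float64(-0.000790362454292412), 'yw': np.float64(0.09471466801630427), 'xmax': np.float64(0.16583772478207415), 'hy': np.float64(-0.000798070336515454)}
[0.39824502 0.26801703 0.24387583]
front ROT rows 4 [-0.0512  0.0001  0.0569] | SHIFT after rot: rows 9 [ 0.0132 -0.0301  0.0195] | SHIFT before rot [ 0.0216 -0.0162  0.0271]
```

Request:
{"fn": "apply_moves", "kwargs": {"targets": [[0,0,0,0,-0.0512,0,0.0569],[0,0,0,0,-0.0512,0,0.0569],[0,0,0,0,-0.0512,0,0.0569],[0,0,0,0,-0.0512,0,0.0569],[0,0.0132,-0.0301,0.0195,0,0,0],[0,0.0132,-0.0301,0.0195,0,0,0],[0,0.0132,-0.0301,0.0195,0,0,0],[0,0.0132,-0.0301,0.0195,0,0,0],[0,0.0132,-0.0301,0.0195,0,0,0],[0,0.0132,-0.0301,0.0195,0,0,0],[0,0.0132,-0.0301,0.0195,0,0,0],[0,0.0132,-0.0301,0.0195,0,0,0],[0,0.0132,-0.0301,0.0195,0,0,0],[0,-0.0161,0,0.0178,0,0,0],[0,0,0,0,0,0,0],[0,0,0,0,0,0,0]]}}

```text
time_s: 17.35
tcp_pos: [0.6072, -0.0283, 0.1403]
eef_rot: [179.8, -42.1, -105.7]
contact_force: [-0.6, -0.3, -0.7]
gripper_width: 0.0235
gripper_force: 50.0
```

Run:
```python
from p import *
print(inrack())
for n in('top','side','wrist'): print(n,held(snap(n,n[0]+'12'),.02,.01))
rplan(-.17,0,.156)
```

```text
(array([-0.3241, -0.0008,  0.155 ]), array([-0.17,  0.07, -0.08]))
top {'n': 1196, 'slope': array([-0.00251313, -0.00028829]), 'ztop_at_115': np.float64(-0.006141349756760762), 'yc': np.float64(0.002304947390674935), 'yw': np.float64(0.09442378772199372), 'xmax': np.float64(0.1645878816997605), 'hy': np.float64(0.0019479930576639408)}
side {'n': 1093, 'slope': array([-0.00140363, -0.00352061]), 'ztop_at_115': np.float64(-0.0071683921829108575), 'yc': np.float64(0.0010397880485400364), 'yw': np.float64(0.09486127069088734), 'xmax': np.float64(0.16603725499717742), 'hy': np.float64(0.001477187805959857)}
wrist {'n': 14528, 'slope': array([-0.00504329, -0.00324257]), 'ztop_at_115': np.float64(-0.007660074630018033), 'yc': np.float64(-0.0003091734111497456), 'yw': np.float64(0.09460070834369635), 'xmax': np.float64(0.16461453563001774), 'hy': np.float64(-0.0004357144154609627)}
 ROT rows 1 [-0.0014  0.0017  0.0004] | SHIFT after rot: rows 4 [ 0.0288 -0.      0.0265] | SHIFT before rot [0.0289 0.0001 0.0264]
```

Request:
{"fn": "apply_moves", "kwargs": {"targets": [[0,0.0017,0,-0.0019,0,0.0015,0],[0,0.0144,0.0001,0.0133,0,0,0],[0,0.0144,0.0001,0.0133,0,0,0],[0,0.0144,0,0.0133,0,0,0],[0,0.0144,0,0.0133,0,0,0],[0,0.0144,0,0.0133,0,0,0],[0,0.0144,0,0.0133,0,0,0],[0,0.0144,0,0.0133,0,0,0],[0,0.0144,0,0.0133,0,0,0],[0,0,0,0,0,0,0],[0,0,0,0,0,0,0]]}}

```text
time_s: 18.42
tcp_pos: [0.5656, -0.1779, 0.144]
eef_rot: [-179.8, -41.9, -105.9]
contact_force: [-0.1, 0.0, -1.8]
gripper_width: 0.0236
gripper_force: 50.0
```

Run:
```python
from p import *
print(inrack(),get_state()['contact_force'])
rplan(-.116,0,.1575)
```

```text
(array([-0.1687, -0.0003,  0.1587]), array([ 0.11, -0.06,  0.08])) [-0.07491877  0.01273777 -1.7639095 ]
 ROT rows 1 [-0.0012  0.0007 -0.0009] | SHIFT after rot: rows 2 [ 0.0192 -0.0001  0.0181] | SHIFT before rot [ 0.0192 -0.0001  0.0181]
```

Request:
{"fn": "apply_moves", "kwargs": {"targets": [[0,0.0096,0,0.009,0,0,0],[0,0.0096,0,0.009,0,0,0],[0,0.0096,0,0.009,0,0,0],[0,0.0075,0,0.007,0,0,0],[0,0,0,0,0,0,0],[0,0,0,0,0,0,0]]}}

```text
time_s: 18.92
tcp_pos: [0.5516, -0.2266, 0.1419]
eef_rot: [-179.9, -42.0, -105.9]
contact_force: [-0.2, -0.0, -2.2]
gripper_width: 0.0238
gripper_force: 50.0
```

Request:
{"fn": "apply_moves", "kwargs": {"targets": [[0,0.0011,0,0.001,0,0,0],[0,0.0011,0,0.001,0,0,0],[0,0.0011,0,0.001,0,0,0],[0,0,0,0,0,0,0],[0,0,0,0,0,0,0]]}}

```text
time_s: 19.33
tcp_pos: [0.5509, -0.2299, 0.1418]
eef_rot: [-179.9, -42.0, -105.8]
contact_force: [0.1, -0.6, -0.7]
gripper_width: 0.0237
gripper_force: 50.0
```

Run:
```python
from p import *
f=get_state()['contact_force'];print(inrack(),f,f@XR)
```

```text
(array([-1.148e-01, -1.000e-04,  1.565e-01]), array([ 0.06, -0.02,  0.01])) [ 0.12265651 -0.61055158 -0.70050225] 0.5539755154150151
```

Request:
{"fn": "apply_moves", "kwargs": {"targets": [[0,0.0011,0,0.001,0,0,0],[0,0.0011,0,0.001,0,0,0],[0,0,0,0,0,0,0],[0,0,0,0,0,0,0]]}}

```text
time_s: 19.67
tcp_pos: [0.5509, -0.2325, 0.1418]
eef_rot: [-179.9, -41.9, -105.8]
contact_force: [3.0, 2.5, -2.9]
gripper_width: 0.0237
gripper_force: 50.0
```

Request:
{"fn": "apply_moves", "kwargs": {"targets": [[0,0.0011,0,0.001,0,0,0],[0,0,0,0,0,0,0],[0,0,0,0,0,0,0]]}}

```text
time_s: 19.92
tcp_pos: [0.5513, -0.2327, 0.1417]
eef_rot: [-179.8, -41.8, -105.8]
contact_force: [2.5, 11.3, -1.4]
gripper_width: 0.0233
gripper_force: 50.0
```

Run:
```python
from p import *
f=get_state()['contact_force'];print(inrack(),f,f@XR)
```

```text
(array([-0.112 ,  0.0009,  0.1565]), array([ 0.22, -0.17,  0.02])) [ 2.45519873 11.30527794 -1.35814401] -11.546095081332
```

Contact with the stops. I relieve, lower, and release.

Request:
{"fn": "apply_moves", "kwargs": {"targets": [[0,-0.001,0,-0.0009,0,0,0],[0,-0.002,0,0.0022,0,0,0],[0,0,0,0,0,0,0],[0,0,0,0,0,0,0]]}}

```text
time_s: 20.25
tcp_pos: [0.5509, -0.2326, 0.1388]
eef_rot: [-179.9, -42.0, -105.8]
contact_force: [3.7, 4.9, -0.2]
gripper_width: 0.0238
gripper_force: 50.0
```

Request:
{"fn": "apply_moves", "kwargs": {"targets": [[0.55,0,0,0,0,0,0],[0.55,0,0,0,0,0,0],[0.55,0,0,0,0,0,0],[0.55,0,0,0,0,0,0],[0.55,0,0,0,0,0,0],[0.55,0,0,-0.02,0,0,0],[0.55,0,0,-0.035,0,0,0],[0.55,0,0,-0.04,0,0,0],[0.55,0,0,-0.04,0,0,0],[0.55,0,0,-0.04,0,0,0],[0.55,0,0,0,0,0,0],[0.55,0,0,0,0,0,0]]}}

```text
time_s: 21.25
tcp_pos: [0.5829, -0.1187, 0.2702]
eef_rot: [-179.7, -41.9, -105.9]
contact_force: [0.3, -0.2, -0.5]
gripper_width: 0.0485
gripper_force: 0.0
```

Run:
```python
from p import *
s=get_state();print(inrack(),s['contact_force'],s['time_s'])
for n in('top','side','wrist'):
    c=snap(n,n[0]+'20');print(n);inslot(c,.16,.02)
a=pickle.load(open('w20.pkl','rb'))['frame'];b=pickle.load(open('s20.pkl','rb'))['frame']
cv2.imwrite('pics/fin.png',np.hstack([cv2.resize(a,(400,300)),cv2.resize(b[200:360,190:380],(400,337))[:300]])[:,:,::-1])
```

```text
(array([-2.303e-01,  2.000e-04,  2.850e-01]), array([ 0.23, -0.15,  0.04])) [ 0.26342761 -0.16299768 -0.48937918] 21.25
top
 handle n 185 tip x -0.1376 y@-115 -0.0015 slope 0.008 z 0.1597
 disc n 832 plane [0.0024 0.0012 0.1603]
side
 disc n 762 plane [0.0014 0.0004 0.1607]
wrist
 handle n 1066 tip x -0.138 y@-115 0.0008 slope 0.003 z 0.1605
 disc n 1302 plane [-0.0079  0.003   0.1611]
```

View pics/fin.png

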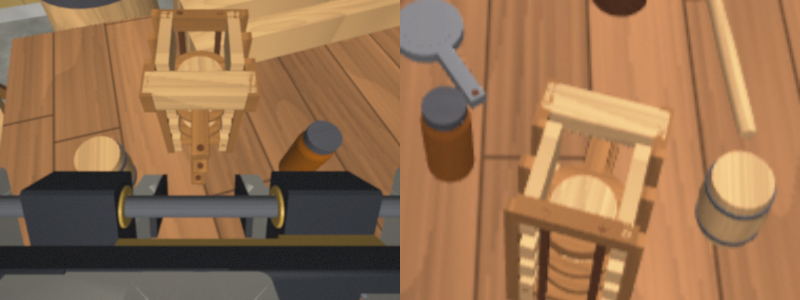

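The wrist view shows three handles stacked straight out under the bar (200,130–180). The side view shows the thick disc flat at the top, with the keg and jar in place. Both boards read home (tip −138 mm, flat) and the gripper is clear, so I hand in.

```bash
python3 -c "
from plant import close_job;print(close_job())"
```

```text
the job is handed in; nothing more can be done
None
```

The job is handed in (no verdict was returned): the thin board is in the lower empty groove and the thick board in the top one, both measured flat, against the back stops and handle straight out, with the gripper clear.

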